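Put returned machine parts away in their stock bins

ROBOT

A 6-joint arm with a two-finger parallel gripper is mounted at the origin on the work surface. World frame = base frame: x ahead of the robot, y to its left, z up, the work surface at z = 0. Lengths are in m, angles in rad, forces in N, time in s.
With the tool pointing down it reaches from about 0.35 to 1 m from the base axis. Payload 7.1 kg.
Tool frame: the origin (TCP) lies at the very end of the fingers, on their centre line; the grasp point (between the pads) lies 19 mm behind it; x points along the fingers, y is the direction in which the jaws open and shut, and the axes are right-handed (so a half turn about x gives the same grasp; the last joint's range is limited). The gripper opens to 85 mm and grips with 20 to 120 N. Pads are 22 mm wide; open, the fingers measure 114 mm over their backs; the gripper's body (76 mm by 85 mm) begins 54 mm behind the grasp point. The pads swing forward as they close: fully open they stand 13 mm farther back than shut.
Start: joints at [1.3, 0.423, 1.63, -0, 1.089, -0.019], TCP at [0.156, 0.605, 0.231] pointing down, gripper open.
Joint ranges: [-3, 3], [-0.9, 2.11], [0.09, 2.58], [-1.31, 4.45], [0.11, 2.69], [-2.54, 2.54]. Speed limits (rad/s): [2.39, 2.39, 3.01, 3.14, 3.14, 3.14].

INTERFACE

Orientations are given as a rotation vector (axis times angle).
In Python, from workcell import arm gives the robot as it stands.
- The arm moves only by the shell command python3 -m handwheel 'ROWS' [FORCE]. ROWS is a JSON object of lists of equal length, an entry for each row: "xyz": the shift along the tool's x, y, z in mm, a list of three; "dr": the turn, a rotation vector about the tool's x, y, z in rad, a list of three; "fingers": the opening in per cent of the stroke, from 0 (shut) to 100 (fully open). A call has 1 to 12 rows; each row shifts and turns the pose as measured when the row begins, along the tool's axes as they then stand; what a row does not reach is not made up. A row lasts 1/8 s, in which the tool goes at most 62.5 mm and 10.7 degrees, less where a joint would pass 70% of its speed; a pose out of reach is approached as far as the arm can. A call is refused whole if a number of a shift passes 62.5 or a number of a turn 0.188, either way. A call with a gripper value outside its range is refused whole. The fingers move at their own pace and stop on an object; FORCE is the grip in N (left out, the last holds). Time passes only in rows, so rows that do not move let the fingers close. It gives the time, the measured TCP pose, the force and the opening at its end, in the units of the state.
- arm.sense(): the state, without advancing time (a new reading comes with each control period).
- arm.get_image(name): name is "scene" or "top" or "wrist"; returns a dict with "image" (384x512x3 uint8, red, green, blue), "range_z" (384x512 float32, m along the optical axis (not along the pixel's ray), 0 where there is no reading), "camera_matrix" (3x3 intrinsics, pixels), "R" (3x3) and "t" (3): a world point X has camera coordinates R X + t; the wrist camera has in their place "tool_from_camera" (4x4, takes a point from camera to tool coordinates, whose origin is the TCP and whose axes are the tool frame's). Camera axes: x right, y down, z forward; pixel columns grow to the right and rows downward; lengths in m; the calibration is good to about 2 mm. A picture is of the moment at which its call begins: read the wrist's pose just before it.
- arm.sign_off(): hands the job in, once; it reports no verdict.
The state is a dict: "clock": time; "qpos": joint angles; "joint_vel": joint speeds; "effort": joint torques, N m; "tool_pos": TCP position; "ee_rot": TCP orientation; "ft_force": force on the tool from outside, world axes, zero at the start; "moment": the same for the moment, N m; "width": opening from 0.0 (shut) to 1.0 (fully open).
Only numpy, scipy, OpenCV 4.12 (cv2) and the standard library are available. Lean on these libraries where they do the work, as an engineer would, in place of code of your own. Each camera call takes 0.05 s, during which the arm holds its last target. There are 200 camera calls.

TASK

Four new spare parts have come back to the parts counter: put each one away in the empty front compartment of the cardboard bin that holds its own kind, with the oil filter standing upright as it stands now, and the pulley, the bearing and the spark plug lying flat on the bin's floor. The rusty old pulley is not stock: leave it and the mug where they are.

Things in the scene. Friction and masses are not known exactly. Their poses are not given: they have to be found in the camera images.
- oil_filter: New spin-on oil filter, a yellow can with fluted sides and a steel rim at its foot, 58 mm in diameter, 70 mm tall, standing on the counter on its open (gasket) end; about 0.2 kg. Origin: centre of its underside, z up along its axis.
- pulley: New V-belt idler pulley, pale bright metal with a black sealed bearing in its middle, 57 mm in diameter, 22 mm thick, lying flat on the counter; about 0.17 kg. Origin: centre of its underside, z along its axis; both faces are alike.
- bearing: New sealed ball bearing, steel rings with a blue seal between them and an open 20 mm bore, 47 mm in diameter, 14 mm thick, lying flat on the counter; about 0.1 kg. Origin: centre of its underside, z along its axis; both faces are alike.
- spark_plug: New spark plug lying on its side, 77 mm long, white ceramic one end, steel thread the other; 0.05 kg; does not roll. Origin: underside, below the middle of its steel hexagon; x runs along it to the thread end (x = 37 mm; ceramic end x = -40). The hexagon, 12 mm long, 21 high, 24 wide over its side corners, is the place to grip, across x; it balances within 10 mm of there.
- old_pulley: Worn pulley, brown all over with rust, otherwise of the same shape and size as the new one (57 mm in diameter, 22 mm thick, lying flat). It stays where it is. Origin: centre of its underside.
- mug: Blue ceramic coffee mug, 80 mm in diameter, 92 mm tall, with a handle at its +y side, standing loose beside the work. It stays where it is. Origin: centre of its underside.
- bin_filter: Fixed cardboard bin, 200 (x) by 128 (y) mm, walls and floor 4 mm, origin under its centre, yaw small. Front lip (-x, robot's side) 40 mm high, sides sloping up to 66 mm at mid-length, back 66 mm. Behind a divider (x = 24 to 28 mm, 48 mm high): fixed stock, two yellow oil filters, tops at 74 mm. Front compartment empty: 120 by 120 mm inside, centre at (-36, 0) mm, floor at z = 4 mm.
- bin_pulley: Fixed cardboard bin, 200 (x) by 128 (y) mm, walls and floor 4 mm, origin under its centre, yaw small. Front lip (-x, robot's side) 40 mm high, sides sloping up to 66 mm at mid-length, back 66 mm. Behind a divider (x = 24 to 28 mm, 48 mm high): fixed stock, two stacks of bright pulleys, tops at 48 mm. Front compartment empty: 120 by 120 mm inside, centre at (-36, 0) mm, floor at z = 4 mm.
- bin_bearing: Fixed cardboard bin, 200 (x) by 128 (y) mm, walls and floor 4 mm, origin under its centre, yaw small. Front lip (-x, robot's side) 40 mm high, sides sloping up to 66 mm at mid-length, back 66 mm. Behind a divider (x = 24 to 28 mm, 48 mm high): fixed stock, two stacks of blue-sealed bearings, tops at 46 mm. Front compartment empty: 120 by 120 mm inside, centre at (-36, 0) mm, floor at z = 4 mm.
- bin_plug: Fixed cardboard bin, 200 (x) by 128 (y) mm, walls and floor 4 mm, origin under its centre, yaw small. Front lip (-x, robot's side) 40 mm high, sides sloping up to 66 mm at mid-length, back 66 mm. Behind a divider (x = 24 to 28 mm, 48 mm high): fixed stock, a pile of spark plugs, top at 44 mm. Front compartment empty: 120 by 120 mm inside, centre at (-36, 0) mm, floor at z = 4 mm.
Things that resemble listed ones, but are neither listed nor needed, are in the scene too. Several things have the shape of the oil_filter; the one meant has the colours described above.

How it is judged:
At the end, for the whole second after the job is handed in: Each of the four new parts rests, released, on the floor of the front compartment of its own kind's bin: filter upright on its foot, pulley and bearing flat on either face (all within 0.15 rad), plug level within 0.25 rad; old pulley and mug upright within 20 mm of where they stood (x of oil_filter in the frame of bin_filter between -0.096 and 0.024 m and y of oil_filter in the frame of bin_filter between -0.06 and 0.06 m and linear speed of each of oil_filter, pulley, bearing, spark_plug below 0.02 m/s and z of oil_filter in the frame of bin_filter below 0.012 m and angle between each of oil_filter, old_pulley, mug's own z axis and vertical below 0.15 rad and x of pulley in the frame of bin_pulley between -0.096 and 0.024 m and y of pulley in the frame of bin_pulley between -0.06 and 0.06 m and z of pulley in the frame of bin_pulley below 0.032 m and (angle between pulley's own z axis and vertical below 0.15 rad or angle between pulley's own z axis and vertical above 2.99 rad) and x of bearing in the frame of bin_bearing between -0.096 and 0.024 m and y of bearing in the frame of bin_bearing between -0.06 and 0.06 m and z of bearing in the frame of bin_bearing below 0.024 m and (angle between bearing's own z axis and vertical below 0.15 rad or angle between bearing's own z axis and vertical above 2.99 rad) and x of spark_plug in the frame of bin_plug between -0.096 and 0.024 m and y of spark_plug in the frame of bin_plug between -0.06 and 0.06 m and z of spark_plug in the frame of bin_plug below 0.032 m and angle between spark_plug's own x axis and vertical between 1.32 and 1.82 rad and distance of each of old_pulley, mug from where it was at the start of the episode below 0.02 m); the robot touches nothing.
It fails at once if the rusty old pulley or the mug is shifted by more than 30 mm or tipped (distance of any of old_pulley, mug from where it was at the start of the episode above 0.03 m or angle between any of old_pulley, mug's own z axis and vertical above 0.4 rad).
It also fails if it takes over 112 s, if anything falls off the work surface, if the arm or the gripper's body presses on something with over 40 N, if the wrist force passes 120 N, or if a joint passes its speed limit or range.

## Working session

There is one attempt and no reset: what is moved stays moved. The work goes in short steps, Python scripts to look and compute and a shell command to move; the robot and the scene stay as the last step left them, time stands still between calls to the robot, and variables do not carry over. Pictures are saved under pics/ and viewed, about 12 in all and at most 16, crops included, and the job is handed in when it is done.

```bash
mkdir -p pics; ls
python3 - <<'E'
from workcell import arm
import cv2,numpy as np
s=arm.sense();print(s['clock'],s['tool_pos'],s['ee_rot'],s['width'])
for n in ("scene","top"):
    d=arm.get_image(n);np.savez(f'{n}.npz',**d);cv2.imwrite(f'pics/{n}0.png',cv2.resize(d['image'][:,:,::-1],(800,600),interpolation=cv2.INTER_CUBIC))
    print(d['camera_matrix'],d['R'],d['t'])
E
```

```text
pics
0.0 [0.15552318 0.60476001 0.23049708] [ 0.19644788  1.56202377 -0.19894138] 0.9998849022885227
[[385.42303785   0.         256.77491497]
 [  0.         385.42303785 185.21858179]
 [  0.           0.           1.        ]] [[ 0.79381839  0.60770985  0.0232615 ]
 [ 0.36004778 -0.43879716 -0.82329985]
 [-0.49012035  0.66192581 -0.56712984]] [-0.43497599 -0.12657575  1.11881317]
[[425.27457875   0.         256.92951154]
 [  0.         425.27457875 185.28531254]
 [  0.           0.           1.        ]] [[-0.02623305 -0.99921472 -0.02969446]
 [-0.98067888  0.03148416 -0.1930743 ]
 [ 0.19385758  0.0240558  -0.9807347 ]] [0.11067389 0.50042324 1.0388873 ]
```

View pics/top0.png

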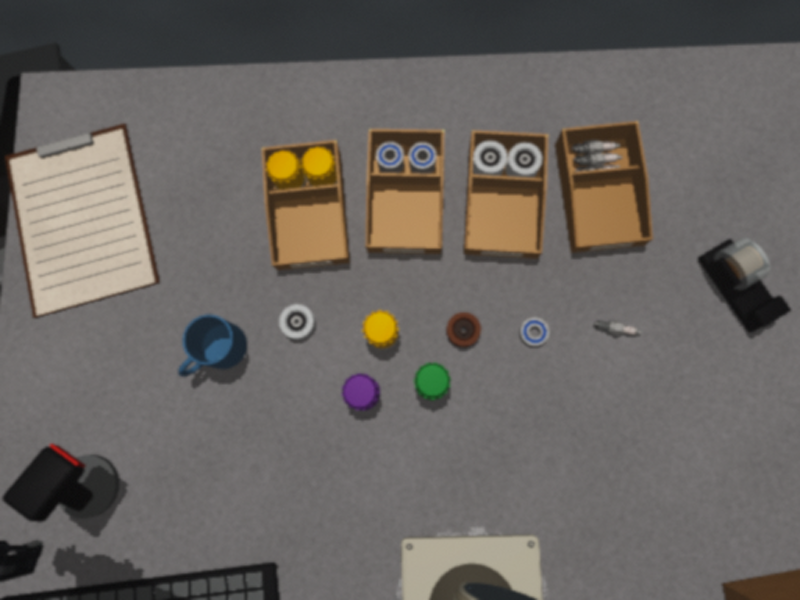

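View pics/scene0.png

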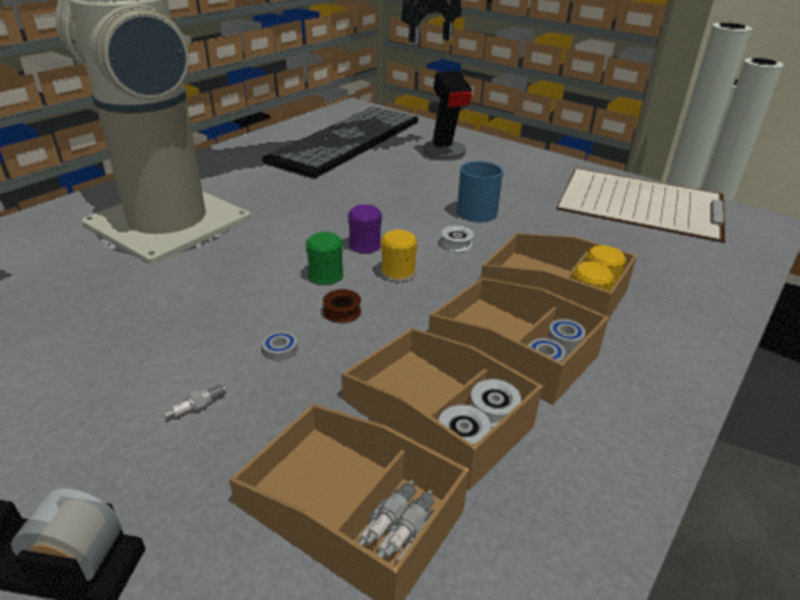

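Top view (800x600 pixels):
- Three filter-shaped things: yellow (380,328), green (432,380) and purple (361,391). The yellow one fits the description.
- Two loose pulleys: bright with a black middle (296,322), which is the new one, and brown rusty (463,330), which is the old one.
- Bearing with a blue seal (535,331), plug (617,328), mug (212,342).
- Bins from left to right: filter (308,200), bearing (405,190), pulley (505,195), plug (605,187).

Next I'll measure positions and make an enlarged crop to confirm.

```bash
cat > h.py <<'E'
import numpy as np
def world(d):
    K=d['camera_matrix'];z=d['range_z'];v,u=np.mgrid[:384,:512]
    c=np.stack([(u-K[0,2])/K[0,0]*z,(v-K[1,2])/K[1,1]*z,z],-1)
    return (c-d['t'])@d['R']
E
python3 - <<'E'
import numpy as np,cv2
from h import world
d=dict(np.load('top.npz'));W=world(d)
print('table z',np.median(W[150:230:5,300:320,2]))
for n,(u,v,h,r) in dict(filter=(380,328,.07,26),pulley=(296,322,.022,24),old=(463,330,.022,24),bearing=(535,331,.014,22),plug=(617,328,.012,30),mug=(212,342,.092,40),green=(432,380,.07,26),purple=(361,391,.07,26)).items():
    u,v,r=int(u*.64),int(v*.64),int(r*.64)+2
    P=W[v-r:v+r,u-r:u+r].reshape(-1,3)
    Q=P[(P[:,2]>h-.007 )&(P[:,2]<h+.012)]
    (c,s,a)=cv2.minAreaRect(Q[:,:2].astype(np.float32))
    print(n,len(Q),Q.mean(0).round(4),Q[:,2].max().round(3),'rect',np.round(c,4),np.round(s,4),round(a,1))
    if n=='plug':
        e=np.linalg.svd(Q[:,:2]-Q[:,:2].mean(0))[2][0];print('axis',e,np.degrees(np.arctan2(e[1],e[0])))
for n,(u,v) in dict(bf=(311,230),bb=(405,215),bp=(505,220),bpl=(607,215)).items():
    u,v=int(u*.64),int(v*.64)
    P=W[v-40:v+40,u-33:u+33].reshape(-1,3)
    Q=P[(P[:,2]>-.004)&(P[:,2]<.012)]
    # front compartment floor: connected comp around seed
    m=((W[...,2]>.035)).astype(np.uint8)
    f=((W[...,2]<.014)).astype(np.uint8); 
    k,l=cv2.connectedComponents(cv2.erode(f,np.ones((2,2))))
    Q=W[l==l[v,u]]
    (c,s,a)=cv2.minAreaRect(Q[:,:2].astype(np.float32))
    print(n,W[v,u].round(3),len(Q),np.round(c,4),np.round(s,4),round(a,1),'z',np.median(Q[:,2]).round(4))
im=d['image'][190:265,110:430,::-1]
cv2.imwrite('pics/crop1.png',cv2.resize(im,(800,188),interpolation=cv2.INTER_CUBIC))
E
```

```text
table z -0.00030430692090609846
filter 361 [0.4397 0.1335 0.068 ] 0.074 rect [0.4399 0.1342] [0.052  0.0541] 15.4
pulley 329 [0.4615 0.2771 0.0199] 0.027 rect [0.4611 0.277 ] [0.0546 0.0552] 39.5
old 333 [ 0.44   -0.0028  0.0198] 0.025 rect [ 0.4402 -0.0021] [0.055  0.0543] 43.5
bearing 220 [ 0.4323 -0.1208  0.0123] 0.019 rect [ 0.4327 -0.1207] [0.0449 0.0459] 25.1
plug 174 [ 0.4355 -0.2555  0.0151] 0.023 rect [ 0.4431 -0.248 ] [0.0956 0.0389] 48.7
axis [-0.2491188  -0.96847293] -104.42537366580243
mug 197 [0.426  0.4038 0.0904] 0.097 rect [0.426  0.4027] [0.078  0.0781] 44.5
green 385 [0.3533 0.0532 0.068 ] 0.074 rect [0.3534 0.0535] [0.0518 0.0558] 69.0
purple 383 [0.3398 0.1677 0.068 ] 0.074 rect [0.3403 0.1678] [0.0543 0.053 ] 48.3
bf [0.625 0.253 0.003] 1598 [0.6286 0.2587] [0.1118 0.1159] 4.4 z 0.0032
bb [ 0.648  0.088 -0.001] 1675 [0.6472 0.089 ] [0.1176 0.1128] 87.5 z 0.003
bp [ 0.633 -0.086  0.002] 1647 [ 0.6356 -0.0825] [0.1154 0.1112] 84.6 z 0.003
bpl [ 0.634 -0.261  0.005] 1546 [ 0.6432 -0.2601] [0.1141 0.1085] 4.1 z 0.0031
```

View pics/crop1.png

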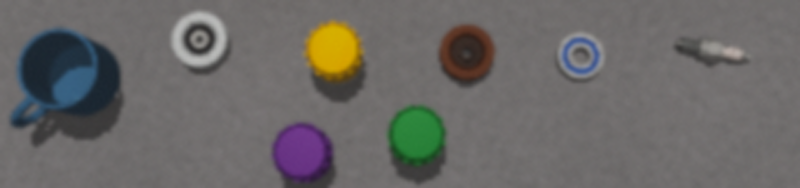

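The crop confirms the yellow filter, the bright pulley and the rusty one to leave alone. Next I'll work out how to square the tool up with the world axes.

```bash
cat >> h.py <<'E'
from scipy.spatial.transform import Rotation as R
def plan(s,x,y,z,yaw=0):
    """shift (mm, in current tool axes), turn needed so that tool y points along world yaw+90deg"""
    T=R.from_rotvec(s['ee_rot']); G=R.from_euler('z',yaw,degrees=True)*R.from_euler('y',90,degrees=True)
    d=(np.array([x,y,z])-s['tool_pos'])*1000
    print('t',round(s['clock'],2),'pos',np.round(s['tool_pos'],4),'w',round(s['width'],3),'F',np.round(s['ft_force'],1),'q6',round(s['qpos'][5],2))
    print('dr',(T.inv()*G).as_rotvec().round(3),'shift now',T.inv().apply(d).round(1),'shift after turn',G.inv().apply(d).round(1))
E
python3 - <<'E'
from workcell import arm
from h import *
s=arm.sense();print(R.from_rotvec(s['ee_rot']).as_matrix().round(3))
plan(s,.461,.277,.12,0)
E
```

```text
[[-0.     0.249  0.968]
 [-0.001  0.968 -0.249]
 [-1.    -0.001 -0.   ]]
t 0.1 pos [0.1556 0.6048 0.2306] w 1.0 F [ 0.4 -0.2  0.1] q6 -0.02
dr [-0.252 -0.     0.001] shift now [ 110.9 -241.2  377.5] shift after turn [ 110.6 -327.8  305.4]
```

```bash
python3 -m handwheel '{"xyz":[[0,0,0],[0,0,0],[0,-41,38],[0,-41,38],[0,-41,38],[0,-41,38],[0,-41,38],[0,-41,38],[0,-41,38],[0,-41,38],[50,0,0],[0,0,0]],"dr":[[-0.126,0,0],[-0.126,0,0],[0,0,0],[0,0,0],[0,0,0],[0,0,0],[0,0,0],[0,0,0],[0,0,0],[0,0,0],[0,0,0],[0,0,0]],"fingers":[100,100,100,100,100,100,100,100,100,100,100,100]}' 40
python3 - <<'E'
from workcell import arm
from h import *
import cv2
s=arm.sense();plan(s,.461,.277,.004,0)
d=arm.get_image('wrist');np.savez('w1.npz',**d);print(d['tool_from_camera'].round(3),d['camera_matrix'].round(0))
cv2.imwrite('pics/w1.png',d['image'][:,:,::-1])
E
```

```text
clock: 1.6
tool_pos: [0.4712, 0.2682, 0.1775]
ee_rot: [-0.012, 1.572, 0.005]
ft_force: [-0.9, -0.1, 0.2]
width: 0.996
t 1.6 pos [0.4712 0.2682 0.1775] w 0.996 F [-0.9 -0.1  0.2] q6 -1.08
dr [ 0.01  -0.001  0.004] shift now [173.4   9.7  -9.9] shift after turn [173.5   8.8 -10.2]
[[-0.001 -0.267  0.964 -0.142]
 [ 1.    -0.001  0.001  0.   ]
 [ 0.001  0.964  0.267 -0.067]
 [ 0.     0.     0.     1.   ]] [[297.   0. 261.]
 [  0. 297. 194.]
 [  0.   0.   1.]]
```

View pics/w1.png

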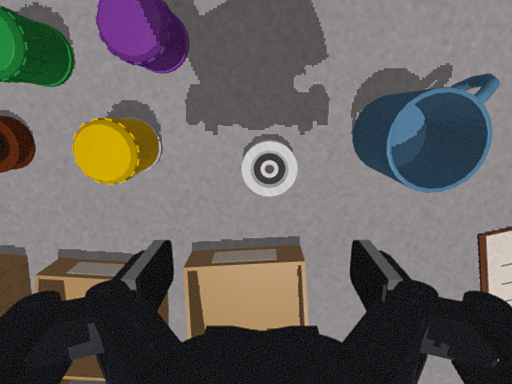

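The wrist view shows the pulley at (269,168), bright with a black bearing, and the mug well clear at (430,140). I'll refine the pulley's position from this picture.

```bash
cat >> h.py <<'E'
def wpt(s,d,u,v,zp):
    """world xy of wrist pixel on plane z=zp"""
    K=d['camera_matrix'];A=d['tool_from_camera'];T=R.from_rotvec(s['ee_rot'])
    o=s['tool_pos']+T.apply(A[:3,3]);r=T.apply(A[:3,:3]@np.array([(u-K[0,2])/K[0,0],(v-K[1,2])/K[1,1],1]))
    return o+r*(zp-o[2])/r[2]
E
python3 - <<'E'
from workcell import arm
from h import *
s=arm.sense();d=dict(np.load('w1.npz'))
p=wpt(s,d,269.5,168,.022);print(p);plan(s,p[0],p[1],.004)
E
```

```text
[0.46229739 0.27817354 0.022     ]
t 1.65 pos [0.4732 0.2695 0.18  ] w 1.0 F [ 0.8 -0.5  0.8] q6 -1.08
dr [0.011 0.003 0.002] shift now [175.9   9.1 -11.4] shift after turn [176.    8.6 -10.9]
```

```bash
python3 -m handwheel '{"xyz":[[0,8,-12],[40,0,0],[40,0,0],[40,0,0],[30,0,0],[15,0,0],[0,0,0],[0,0,0]],"dr":[[0.01,0,0],[0,0,0],[0,0,0],[0,0,0],[0,0,0],[0,0,0],[0,0,0],[0,0,0]],"fingers":[100,100,100,100,100,100,100,100]}'
python3 -c "
from workcell import arm
from h import *
plan(arm.sense(),.461,.277,.004)"
```

```text
clock: 2.65
tool_pos: [0.4644, 0.2913, 0.0245]
ee_rot: [0.001, 1.549, 0.015]
ft_force: [0.8, -0.3, 0.5]
width: 1.0
t 2.65 pos [0.4644 0.2913 0.0245] w 1.0 F [ 0.8 -0.3  0.5] q6 -1.04
dr [ 0.009  0.022 -0.01 ] shift now [ 20.3 -14.4  -4. ] shift after turn [ 20.5 -14.3  -3.4]
```

```bash
python3 -m handwheel '{"xyz":[[0,-14,-3],[0,0,0],[10,0,0],[10,0,0],[0,0,0]],"dr":[[0.009,0.02,-0.01],[0,0,0],[0,0,0],[0,0,0],[0,0,0]],"fingers":[100,100,100,100,100]}'
python3 -c "
from workcell import arm
from h import *
plan(arm.sense(),.461,.277,.004)"
```

```text
clock: 3.28
tool_pos: [0.4629, 0.2766, 0.0054]
ee_rot: [0.002, 1.567, -0.0]
ft_force: [-0.2, 0.3, 0.3]
width: 1.002
t 3.27 pos [0.4629 0.2766 0.0054] w 1.002 F [-0.2  0.3  0.3] q6 -1.05
dr [-0.002  0.004 -0.001] shift now [ 1.4  0.4 -1.9] shift after turn [ 1.4  0.4 -1.9]
```

```bash
python3 -m handwheel '{"xyz":[[1,0,-2],[0,0,0],[0,0,0],[0,0,0],[0,0,0],[0,0,0],[0,0,0],[-30,0,0],[-40,0,0],[-40,0,0],[0,0,0]],"dr":[[0,0,0],[0,0,0],[0,0,0],[0,0,0],[0,0,0],[0,0,0],[0,0,0],[0,0,0],[0,0,0],[0,0,0],[0,0,0]],"fingers":[0,0,0,0,0,0,0,0,0,0,0]}' 60
python3 -c "
from workcell import arm
from h import *
plan(arm.sense(),.633,-.083,.12)"
```

```text
clock: 4.65
tool_pos: [0.4594, 0.2763, 0.1164]
ee_rot: [0.001, 1.57, -0.001]
ft_force: [0.7, 0.9, -1.2]
width: 0.641
t 4.65 pos [0.4594 0.2763 0.1164] w 0.641 F [ 0.7  0.9 -1.2] q6 -1.05
dr [-0.001  0.001  0.   ] shift now [  -3.3 -359.1  174. ] shift after turn [  -3.6 -359.3  173.6]
```

```bash
python3 -m handwheel '{"xyz":[[0,-40,19],[0,-40,19],[0,-40,19],[0,-40,19],[0,-40,19],[0,-40,19],[0,-40,19],[0,-40,19],[0,-35,19],[0,0,0],[0,0,0]],"dr":[[0,0,0],[0,0,0],[0,0,0],[0,0,0],[0,0,0],[0,0,0],[0,0,0],[0,0,0],[0,0,0],[0,0,0],[0,0,0]],"fingers":[0,0,0,0,0,0,0,0,0,0,0]}'
python3 - <<'E'
from workcell import arm
from h import *
import cv2
s=arm.sense();plan(s,.633,-.083,.05)
d=arm.get_image('wrist');cv2.imwrite('pics/w2.png',d['image'][:,:,::-1])
E
```

```text
clock: 6.02
tool_pos: [0.6278, -0.0895, 0.1019]
ee_rot: [-0.0, 1.587, 0.001]
ft_force: [-0.1, 0.5, -1.2]
width: 0.643
t 6.03 pos [ 0.6278 -0.0895  0.1019] w 0.643 F [-0.1  0.5 -1.2] q6 -1.73
dr [ 0.001 -0.016 -0.001] shift now [51.8  6.5  6. ] shift after turn [51.9  6.5  5.2]
```

View pics/w2.png

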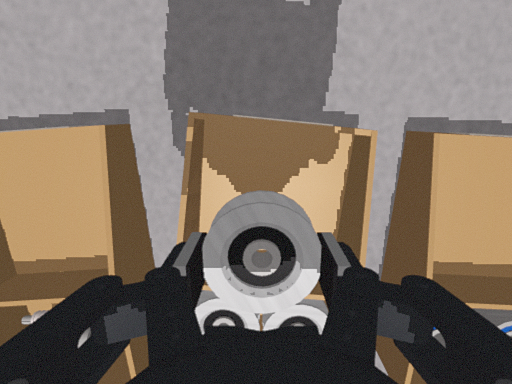

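Pulley held level at (262,258), and the compartment's front edge runs from (190,113) to (375,130), so the bin's yaw is about -5°. I'll square up to it and lower.

```bash
python3 -m handwheel '{"xyz":[[0,6,3],[0,0,0],[20,0,0],[20,0,0],[10,0,0],[0,0,0]],"dr":[[0.09,-0.016,0],[0,0,0],[0,0,0],[0,0,0],[0,0,0],[0,0,0]],"fingers":[0,0,0,0,0,0]}'
python3 -c "
from workcell import arm
from h import *
plan(arm.sense(),.631,-.083,.010,-5)"
```

```text
clock: 6.82
tool_pos: [0.6277, -0.0799, 0.0461]
ee_rot: [0.065, 1.575, -0.065]
ft_force: [0.1, -0.3, -0.7]
width: 0.641
t 6.83 pos [ 0.6277 -0.0799  0.0461] w 0.641 F [ 0.1 -0.3 -0.7] q6 -1.63
dr [ 0.004 -0.005 -0.   ] shift now [36.1 -2.8  3.7] shift after turn [36.1 -2.8  3.6]
```

```bash
python3 -m handwheel '{"xyz":[[18,-3,4],[14,0,0],[4,0,0],[0,0,0]],"dr":[[0,0,0],[0,0,0],[0,0,0],[0,0,0]],"fingers":[0,0,0,0]}'
python3 -c "
from workcell import arm
from h import *
plan(arm.sense(),.631,-.083,.009,-5)"
```

```text
clock: 7.32
tool_pos: [0.6324, -0.0837, 0.009]
ee_rot: [0.065, 1.574, -0.065]
ft_force: [-0.9, 2.3, 5.7]
width: 0.64
t 7.33 pos [ 0.6324 -0.0837  0.009 ] w 0.64 F [-0.9  2.3  5.7] q6 -1.64
dr [ 0.004 -0.004  0.   ] shift now [-0.   0.6 -1.5] shift after turn [-0.   0.6 -1.5]
```

```bash
python3 -m handwheel '{"xyz":[[0,0,0],[0,0,0],[0,0,0],[-20,0,0],[-40,0,0],[-40,0,0],[-40,0,0],[0,0,0]],"dr":[[0,0,0],[0,0,0],[0,0,0],[0,0,0],[0,0,0],[0,0,0],[0,0,0],[0,0,0]],"fingers":[78,78,78,78,78,78,78,78]}'
python3 -c "
from workcell import arm
from h import *
plan(arm.sense(),.4325,-.1207,.10,0)"
```

```text
clock: 8.32
tool_pos: [0.6345, -0.0842, 0.1589]
ee_rot: [0.065, 1.569, -0.066]
ft_force: [-0.4, 0.4, -0.7]
width: 0.781
t 8.32 pos [ 0.6345 -0.0842  0.1589] w 0.781 F [-0.4  0.4 -0.7] q6 -1.64
dr [-0.083  0.001  0.001] shift now [  58.7  -53.1 -198.3] shift after turn [  58.9  -36.5 -202. ]
```

```bash
python3 -m handwheel '{"xyz":[[0,0,0],[0,-9,-50],[0,-9,-50],[0,-9,-50],[0,-9,-50],[40,0,0],[0,0,0],[0,0,0]],"dr":[[-0.083,0,0],[0,0,0],[0,0,0],[0,0,0],[0,0,0],[0,0,0],[0,0,0],[0,0,0]],"fingers":[90,90,90,90,90,90,90,90]}'
python3 - <<'E'
from workcell import arm
from h import *
import cv2
s=arm.sense();plan(s,.4325,-.1207,.004,0)
d=arm.get_image('wrist');np.savez('w3.npz',pos=s['tool_pos'],rot=s['ee_rot'],**d);cv2.imwrite('pics/w3.png',d['image'][:,:,::-1])
E
```

```text
clock: 9.32
tool_pos: [0.4278, -0.1214, 0.1204]
ee_rot: [-0.003, 1.567, 0.001]
ft_force: [0.4, -0.6, 0.0]
width: 0.901
t 9.32 pos [ 0.4278 -0.1214  0.1204] w 0.901 F [ 0.4 -0.6  0. ] q6 -1.88
dr [0.003 0.004 0.001] shift now [116.4   0.8   4.3] shift after turn [116.4   0.7   4.7]
```

View pics/w3.png

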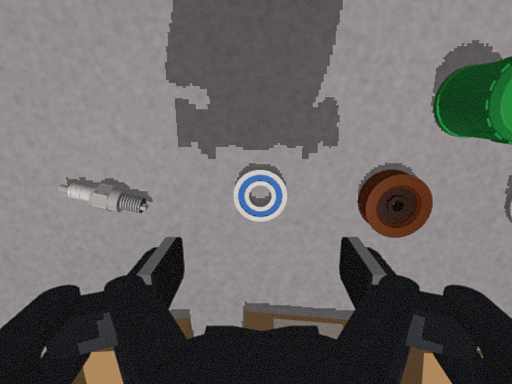

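Bearing at (260,195), plug hexagon at (104,197) with its ends at about (62,188) ceramic and (150,205) thread, and the rusty pulley at (396,205), clear.

Run:
```python
from workcell import arm
from h import *
d=dict(np.load('w3.npz'));s0=dict(tool_pos=d['pos'],ee_rot=d['rot'])
b=wpt(s0,d,260,195,.014);print('bearing',b)
h=wpt(s0,d,105,197,.015);a=wpt(s0,d,62,188,.010);c=wpt(s0,d,149,205,.010)
print('hex',h,'cer',a,'thr',c,'len',np.linalg.norm(c-a),'axis deg',np.degrees(np.arctan2(*(c-a)[1::-1])))
plan(arm.sense(),b[0],b[1],.004,0)
```

```text
bearing [ 0.43101501 -0.122027    0.014     ]
hex [ 0.43280628 -0.25655224  0.015     ] cer [ 0.4261196  -0.29589099  0.01      ] thr [ 0.44164337 -0.22108011  0.01      ] len 0.07640454794772304 axis deg 78.27710181016167
t 9.38 pos [ 0.4278 -0.1213  0.1204] w 0.899 F [-0.2  0.1  0.4] q6 -1.88
dr [0.003 0.004 0.001] shift now [116.4  -0.6   2.8] shift after turn [116.4  -0.7   3.3]
```

```bash
python3 -m handwheel '{"xyz":[[35,0,4],[35,0,0],[25,0,0],[0,0,0]],"dr":[[0,0,0],[0,0,0],[0,0,0],[0,0,0]],"fingers":[90,90,90,90]}'
python3 -c "
from workcell import arm
from h import *
plan(arm.sense(),.432,-.1215,.003,0)"
```

```text
clock: 9.88
tool_pos: [0.4392, -0.1225, 0.0272]
ee_rot: [-0.007, 1.557, 0.0]
ft_force: [0.0, -0.5, -0.6]
width: 0.9
t 9.88 pos [ 0.4392 -0.1225  0.0272] w 0.9 F [ 0.  -0.5 -0.6] q6 -1.87
dr [0.005 0.014 0.004] shift now [24.1  1.1 -7.5] shift after turn [24.2  1.  -7.2]
```

```bash
python3 -m handwheel '{"xyz":[[8,1,-7],[10,0,0],[5,0,0],[0,0,0]],"dr":[[0.005,0.014,0.004],[0,0,0],[0,0,0],[0,0,0]],"fingers":[90,90,90,90]}'
python3 -c "
from workcell import arm
from h import *
plan(arm.sense(),.432,-.1215,.003,0)"
```

```text
clock: 10.38
tool_pos: [0.4344, -0.1221, 0.0055]
ee_rot: [-0.001, 1.567, -0.001]
ft_force: [0.5, 0.3, 0.2]
width: 0.9
t 10.38 pos [ 0.4344 -0.1221  0.0055] w 0.9 F [0.5 0.3 0.2] q6 -1.87
dr [-0.     0.004  0.002] shift now [ 2.5  0.6 -2.4] shift after turn [ 2.5  0.6 -2.4]
```

```bash
python3 -m handwheel '{"xyz":[[2,0,-2],[0,0,0],[0,0,0],[0,0,0],[0,0,0],[0,0,0],[0,0,0],[-30,0,0],[-40,0,0],[-45,0,0],[0,0,0]],"dr":[[0,0,0],[0,0,0],[0,0,0],[0,0,0],[0,0,0],[0,0,0],[0,0,0],[0,0,0],[0,0,0],[0,0,0],[0,0,0]],"fingers":[0,0,0,0,0,0,0,0,0,0,0]}' 60
python3 -c "
from workcell import arm
from h import *
plan(arm.sense(),.643,.089,.12,-2)"
```

```text
clock: 11.75
tool_pos: [0.4314, -0.1218, 0.1215]
ee_rot: [-0.001, 1.569, -0.001]
ft_force: [0.8, -0.3, -0.8]
width: 0.515
t 11.75 pos [ 0.4314 -0.1218  0.1215] w 0.515 F [ 0.8 -0.3 -0.8] q6 -1.87
dr [0.035 0.002 0.001] shift now [  1.6 210.8 211.6] shift after turn [  1.5 218.  204.1]
```

```bash
python3 -m handwheel '{"xyz":[[-2,35,35],[-2,35,35],[-2,35,35],[-2,35,35],[-2,35,35],[-2,35,35],[0,0,0],[0,0,0]],"dr":[[0,0,0],[0,0,0],[0,0,0],[0,0,0],[0,0,0],[0,0,0],[0.035,0,0],[0,0,0]],"fingers":[0,0,0,0,0,0,0,0]}'
python3 - <<'E'
from workcell import arm
from h import *
import cv2
s=arm.sense();plan(s,.643,.089,.01,-2)
d=arm.get_image('wrist');cv2.imwrite('pics/w4.png',d['image'][:,:,::-1])
E
```

```text
clock: 12.75
tool_pos: [0.6414, 0.0941, 0.121]
ee_rot: [0.029, 1.583, -0.032]
ft_force: [-0.9, -0.7, -1.2]
width: 0.515
t 12.75 pos [0.6414 0.0941 0.121 ] w 0.515 F [-0.9 -0.7 -1.2] q6 -1.4
dr [-0.004 -0.013  0.003] shift now [111.   -4.7   3.2] shift after turn [111.   -5.    1.8]
```

View pics/w4.png

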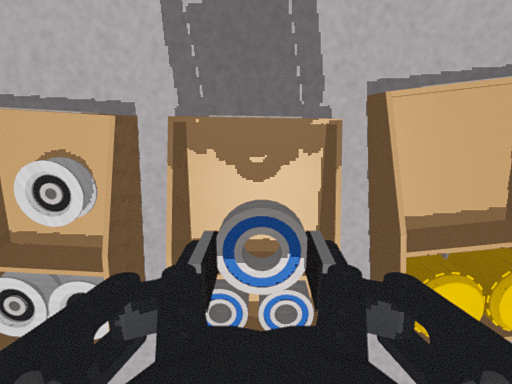

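The pulley lies flat in its bin at (50,190). The bearing is held level above its own compartment, so I'll lower it.

```bash
python3 -m handwheel '{"xyz":[[0,-5,2],[30,0,0],[30,0,0],[25,0,0],[0,0,0]],"dr":[[0,-0.013,0.003],[0,0,0],[0,0,0],[0,0,0],[0,0,0]],"fingers":[0,0,0,0,0]}'
python3 -c "
from workcell import arm
from h import *
plan(arm.sense(),.643,.089,.010,-2)"
```

```text
clock: 13.42
tool_pos: [0.641, 0.0828, 0.0347]
ee_rot: [0.034, 1.568, -0.033]
ft_force: [-0.5, -0.8, -1.3]
width: 0.514
t 13.43 pos [0.641  0.0828 0.0347] w 0.514 F [-0.5 -0.8 -1.3] q6 -1.42
dr [-0.008  0.002 -0.   ] shift now [24.7  6.3  1.6] shift after turn [24.7  6.3  1.7]
```

```bash
python3 -m handwheel '{"xyz":[[12,6,1],[10,0,0],[3,0,0],[0,0,0]],"dr":[[0,0,0],[0,0,0],[0,0,0],[0,0,0]],"fingers":[0,0,0,0]}'
python3 -c "
from workcell import arm
from h import *
plan(arm.sense(),.643,.089,.009,-2)"
```

```text
clock: 13.92
tool_pos: [0.644, 0.0884, 0.011]
ee_rot: [0.035, 1.564, -0.034]
ft_force: [0.3, 0.6, -0.5]
width: 0.513
t 13.93 pos [0.644  0.0884 0.011 ] w 0.513 F [ 0.3  0.6 -0.5] q6 -1.41
dr [-0.009  0.006 -0.001] shift now [ 2.   0.5 -1. ] shift after turn [ 2.   0.5 -1. ]
```

```bash
python3 -m handwheel '{"xyz":[[3,0,0],[0,0,0],[0,0,0],[0,0,0],[0,0,0],[-20,0,0],[-40,0,0],[-40,0,0],[-40,0,0],[0,0,0]],"dr":[[0,0,0],[0,0,0],[0,0,0],[0,0,0],[0,0,0],[0,0,0],[0,0,0],[0,0,0],[0,0,0],[0,0,0]],"fingers":[0,0,70,70,70,70,70,70,70,70]}'
python3 -c "
from workcell import arm
from h import *
plan(arm.sense(),.440,.134,.15,0)"
```

```text
clock: 15.18
tool_pos: [0.6447, 0.0886, 0.1589]
ee_rot: [0.036, 1.558, -0.033]
ft_force: [-0.2, -0.2, -0.2]
width: 0.701
t 15.18 pos [0.6447 0.0886 0.1589] w 0.701 F [-0.2 -0.2 -0.2] q6 -1.41
dr [-0.044  0.012 -0.002] shift now [   6.5   36.5 -206.6] shift after turn [   8.9   45.4 -204.7]
```

```bash
python3 -m handwheel '{"xyz":[[0,0,0],[0,11,-50],[0,11,-50],[0,11,-50],[0,11,-50],[0,0,0],[0,0,0]],"dr":[[-0.044,0.012,-0.002],[0,0,0],[0,0,0],[0,0,0],[0,0,0],[0,0,0],[0,0,0]],"fingers":[100,100,100,100,100,100,100]}'
python3 - <<'E'
from workcell import arm
from h import *
import cv2
s=arm.sense();plan(s,.440,.134,.028,0)
d=arm.get_image('wrist');np.savez('w5.npz',pos=s['tool_pos'],rot=s['ee_rot'],**d);cv2.imwrite('pics/w5.png',d['image'][:,:,::-1])
E
```

```text
clock: 16.05
tool_pos: [0.4375, 0.1324, 0.1597]
ee_rot: [-0.001, 1.57, 0.001]
ft_force: [0.5, 0.9, 0.7]
width: 0.997
t 16.05 pos [0.4375 0.1324 0.1597] w 0.997 F [0.5 0.9 0.7] q6 -1.3
dr [0.001 0.001 0.   ] shift now [131.7   1.7   2.4] shift after turn [131.7   1.6   2.5]
```

View pics/w5.png

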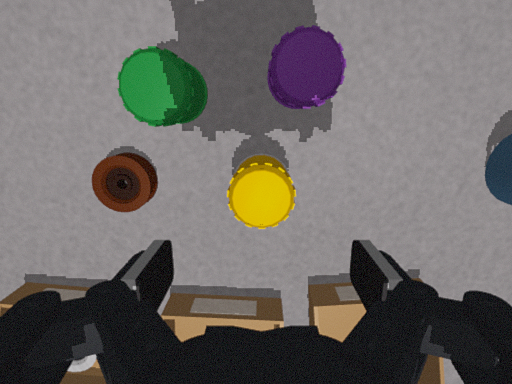

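The filter's top is at (261,195), fluted yellow, and the green and purple cans are out of the way of the jaws. Check its position, then descend.

```bash
python3 - <<'E'
from h import *
d=dict(np.load('w5.npz'));s0=dict(tool_pos=d['pos'],ee_rot=d['rot'])
print(wpt(s0,d,261,195,.070))
E
python3 -m handwheel '{"xyz":[[30,2,2],[30,0,0],[0,0,0]],"dr":[[0,0,0],[0,0,0],[0,0,0]],"fingers":[100,100,100]}'
python3 -c "
from workcell import arm
from h import *
plan(arm.sense(),.440,.134,.026,0)"
```

```text
[0.43569506 0.13271724 0.07      ]
clock: 16.48
tool_pos: [0.4443, 0.1342, 0.0988]
ee_rot: [0.001, 1.566, -0.0]
ft_force: [-0.3, 0.8, 0.2]
width: 1.0
t 16.48 pos [0.4443 0.1342 0.0988] w 1.0 F [-0.3  0.8  0.2] q6 -1.3
dr [-0.001  0.004 -0.001] shift now [72.8 -0.3 -4.6] shift after turn [72.8 -0.2 -4.3]
```

```bash
python3 -m handwheel '{"xyz":[[25,0,-6],[25,0,0],[15,0,0],[0,0,0]],"dr":[[0,0,0],[0,0,0],[0,0,0],[0,0,0]],"fingers":[100,100,100,100]}'
python3 -c "
from workcell import arm
from h import *
plan(arm.sense(),.438,.1335,.026,0)"
```

```text
clock: 16.98
tool_pos: [0.4445, 0.1347, 0.0351]
ee_rot: [0.004, 1.56, -0.001]
ft_force: [-0.1, 0.1, -0.3]
width: 1.0
t 16.98 pos [0.4445 0.1347 0.0351] w 1.0 F [-0.1  0.1 -0.3] q6 -1.3
dr [-0.003  0.011 -0.002] shift now [ 9.  -1.2 -6.6] shift after turn [ 9.1 -1.2 -6.5]
```

```bash
python3 -m handwheel '{"xyz":[[9,-1,-6],[0,0,0],[0,0,0],[0,0,0],[0,0,0],[0,0,0],[0,0,0]],"dr":[[-0.003,0.01,0],[0,0,0],[0,0,0],[0,0,0],[0,0,0],[0,0,0],[0,0,0]],"fingers":[100,100,0,0,0,0,0]}' 60
python3 -c "
from workcell import arm
from h import *
plan(arm.sense(),.438,.1335,.026,0)"
```

```text
clock: 17.85
tool_pos: [0.4398, 0.134, 0.028]
ee_rot: [0.002, 1.567, 0.003]
ft_force: [0.3, -0.3, -2.2]
width: 0.668
t 17.85 pos [0.4398 0.134  0.028 ] w 0.668 F [ 0.3 -0.3 -2.2] q6 -1.31
dr [ 0.     0.004 -0.003] shift now [ 2.  -0.6 -1.8] shift after turn [ 2.  -0.5 -1.8]
```

```bash
python3 -m handwheel '{"xyz":[[-30,0,0],[-45,0,0],[-45,0,0],[-2,31,46],[-2,31,47],[-2,31,47],[-2,31,47],[0,0,0],[0,0,0]],"dr":[[0,0,0],[0,0,0],[0,0,0],[0,0,0],[0,0,0],[0,0,0],[0,0,0],[0,0,0],[-0.07,0,0]],"fingers":[0,0,0,0,0,0,0,0,0]}'
python3 - <<'E'
from workcell import arm
from h import *
import cv2
s=arm.sense();plan(s,.627,.259,.034,4)
d=arm.get_image('wrist');cv2.imwrite('pics/w6.png',d['image'][:,:,::-1])
E
```

```text
clock: 18.98
tool_pos: [0.6288, 0.2603, 0.1588]
ee_rot: [-0.054, 1.571, 0.057]
ft_force: [-0.3, 0.1, -1.7]
width: 0.665
t 18.98 pos [0.6288 0.2603 0.1588] w 0.665 F [-0.3  0.1 -1.7] q6 -1.27
dr [ 0.001 -0.001 -0.002] shift now [124.8  -1.4  -1.8] shift after turn [124.8  -1.2  -1.8]
```

View pics/w6.png

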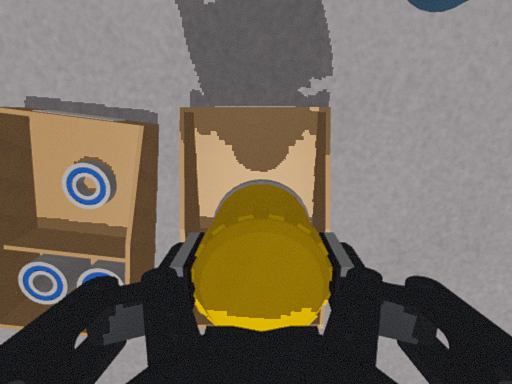

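The bearing lies flat in its bin at (88,186), and the filter is held upright over its compartment. Lower it.

```bash
python3 -m handwheel '{"xyz":[[30,-1,-2],[30,0,0],[30,0,0],[18,0,0],[0,0,0]],"dr":[[0,0,0],[0,0,0],[0,0,0],[0,0,0],[0,0,0]],"fingers":[0,0,0,0,0]}'
python3 -c "
from workcell import arm
from h import *
plan(arm.sense(),.627,.259,.034,4)"
```

```text
clock: 19.65
tool_pos: [0.6228, 0.2568, 0.0478]
ee_rot: [-0.054, 1.574, 0.055]
ft_force: [-0.0, -0.8, -1.6]
width: 0.665
t 19.65 pos [0.6228 0.2568 0.0478] w 0.665 F [-0.  -0.8 -1.6] q6 -1.27
dr [-0.    -0.004 -0.001] shift now [13.8  1.9  4.4] shift after turn [13.8  2.   4.3]
```

```bash
python3 -m handwheel '{"xyz":[[8,2,3],[5,0,0],[1,0,0],[0,0,0]],"dr":[[0,0,0],[0,-0.004,0],[0,0,0],[0,0,0]],"fingers":[0,0,0,0]}'
python3 -c "
from workcell import arm
from h import *
plan(arm.sense(),.627,.259,.033,4)"
```

```text
clock: 20.15
tool_pos: [0.6277, 0.2598, 0.036]
ee_rot: [-0.052, 1.565, 0.056]
ft_force: [-0.3, 0.0, -2.3]
width: 0.66
t 20.15 pos [0.6277 0.2598 0.036 ] w 0.66 F [-0.3  0.  -2.3] q6 -1.27
dr [-0.001  0.005 -0.002] shift now [ 3.  -0.8 -0.8] shift after turn [ 3.  -0.8 -0.8]
```

```bash
python3 -m handwheel '{"xyz":[[2,0,0],[2,0,0],[0,0,0],[0,0,0]],"dr":[[0,0.004,0],[0,0,0],[0,0,0],[0,0,0]],"fingers":[0,0,0,0]}'
python3 -m handwheel '{"xyz":[[0,0,0],[0,0,0],[0,0,0],[-20,0,0],[-40,0,0],[-40,0,0],[-40,0,0],[0,0,0]],"dr":[[0,0,0],[0,0,0],[0,0,0],[0,0,0],[0,0,0],[0,0,0],[0,0,0],[0,0,0]],"fingers":[80,80,80,80,80,80,80,80]}'
python3 -c "
from workcell import arm
from h import *
plan(arm.sense(),.433,-.257,.15,-12)"
```

```text
clock: 20.65
tool_pos: [0.6281, 0.2599, 0.0324]
ee_rot: [-0.052, 1.569, 0.056]
ft_force: [0.5, 0.3, -2.1]
width: 0.666
clock: 21.65
tool_pos: [0.6294, 0.2602, 0.1834]
ee_rot: [-0.051, 1.563, 0.058]
ft_force: [-0.4, -0.6, -0.4]
width: 0.801
t 21.65 pos [0.6294 0.2602 0.1834] w 0.801 F [-0.4 -0.6 -0.4] q6 -1.27
dr [ 0.278  0.006 -0.005] shift now [  29.7 -502.5 -231.8] shift after turn [  33.4 -546.7  -84.6]
```

```bash
python3 -m handwheel '{"xyz":[[0,-42,-19],[0,-42,-19],[0,-42,-19],[0,-42,-19],[0,-42,-19],[0,-42,-19],[0,-42,-19],[0,-42,-19],[0,-42,-19],[0,-42,-19],[0,-42,-19],[0,-40,-19]],"dr":[[0,0,0],[0,0,0],[0,0,0],[0,0,0],[0,0,0],[0,0,0],[0,0,0],[0,0,0],[0,0,0],[0,0,0],[0,0,0],[0,0,0]],"fingers":[80,80,80,80,80,80,80,80,80,80,80,80]}'
python3 -m handwheel '{"xyz":[[0,0,0],[0,0,0],[0,0,0],[0,0,0],[0,0,0],[0,0,0],[0,0,0],[0,0,0],[0,0,0],[0,0,0],[0,0,0],[0,0,0]],"dr":[[0.18,0,0],[0.18,0,0],[0.18,0,0],[0.18,0,0],[0.18,0,0],[0.18,0,0],[0.18,0,0],[0.18,0,0],[0.18,0,0],[0.18,0,0],[0,0,0],[0,0,0]],"fingers":[60,60,60,60,60,60,60,60,60,60,60,60]}'
python3 -c "
from workcell import arm
from h import *
plan(arm.sense(),.433,-.257,.12,-102)"
```

```text
clock: 23.15
tool_pos: [0.4289, -0.2688, 0.1809]
ee_rot: [-0.054, 1.562, 0.063]
ft_force: [0.1, -1.0, -0.0]
width: 0.8
clock: 24.65
tool_pos: [0.4228, -0.2697, 0.1804]
ee_rot: [1.373, 1.106, -1.359]
ft_force: [-0.5, -0.1, 0.1]
width: 0.605
t 24.65 pos [ 0.4228 -0.2697  0.1804] w 0.605 F [-0.5 -0.1  0.1] q6 -0.39
dr [-0.005 -0.009 -0.001] shift now [ 60.5   7.3 -14. ] shift after turn [ 60.4   7.4 -14.5]
```

```bash
python3 -m handwheel '{"xyz":[[0,7,-14],[40,0,0],[30,0,0],[0,0,0],[0,0,0]],"dr":[[0,-0.009,0],[0,0,0],[0,0,0],[0,0,0],[0,0,0]],"fingers":[60,60,60,60,60]}'
python3 - <<'E'
from workcell import arm
from h import *
import cv2
s=arm.sense();plan(s,.433,-.257,.004,-102)
d=arm.get_image('wrist');np.savez('w7.npz',pos=s['tool_pos'],rot=s['ee_rot'],**d);cv2.imwrite('pics/w7.png',d['image'][:,:,::-1])
E
```

```text
clock: 25.28
tool_pos: [0.434, -0.2579, 0.1107]
ee_rot: [1.357, 1.103, -1.354]
ft_force: [-0.3, 1.1, -0.3]
width: 0.595
t 25.27 pos [ 0.434  -0.2579  0.1107] w 0.595 F [-0.3  1.1 -0.3] q6 -0.36
dr [ 0.008  0.001 -0.004] shift now [106.7  -1.6  -0.7] shift after turn [106.7  -1.2  -0.6]
```

View pics/w7.png

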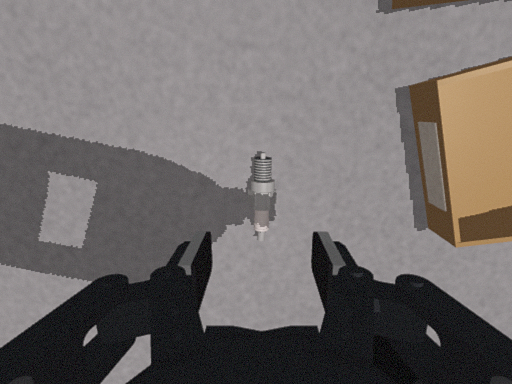

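The plug is vertical in the image from (262,152) at the thread end to (261,241) at the ceramic end, so the jaws are square to it. The hexagon is near (262,196).

Run:
```python
from workcell import arm
from h import *
d=dict(np.load('w7.npz'));s0=dict(tool_pos=d['pos'],ee_rot=d['rot'])
a=wpt(s0,d,262,152,.010);b=wpt(s0,d,261,241,.010);u=(a-b)/np.linalg.norm(a-b)
h=b+(np.linalg.norm(a-b)*40/77)*u
print(a,b,np.linalg.norm(a-b),h,wpt(s0,d,262,196,.018),np.degrees(np.arctan2(u[1],u[0])))
plan(arm.sense(),h[0],h[1],.004,-102)
```

```text
[ 0.44237902 -0.22255779  0.01      ] [ 0.42572515 -0.2996356   0.01      ] 0.07885645237316484 [ 0.43437651 -0.25959518  0.01      ] [ 0.4353068  -0.25690863  0.018     ] 77.80777477318142
t 25.32 pos [ 0.434  -0.2579  0.1108] w 0.6 F [ 0.2  0.5 -0.7] q6 -0.36
dr [ 0.008  0.001 -0.004] shift now [106.8   0.3   1.5] shift after turn [106.8   0.7   1.6]
```

```bash
python3 -m handwheel '{"xyz":[[35,0,1],[30,0,0],[20,0,0],[0,0,0]],"dr":[[0.008,0,0],[0,0,0],[0,0,0],[0,0,0]],"fingers":[60,60,60,60]}'
python3 -c "
from workcell import arm
from h import *
plan(arm.sense(),.4345,-.2585,.005,-102)"
```

```text
clock: 25.82
tool_pos: [0.4385, -0.262, 0.0293]
ee_rot: [1.362, 1.089, -1.353]
ft_force: [-0.7, -1.5, 1.1]
width: 0.594
t 25.82 pos [ 0.4385 -0.262   0.0293] w 0.594 F [-0.7 -1.5  1.1] q6 -0.35
dr [ 0.002  0.005 -0.014] shift now [24.2 -4.9 -2.8] shift after turn [24.3 -4.6 -2.6]
```

```bash
python3 -m handwheel '{"xyz":[[8,-5,-3],[8,0,0],[5,0,0],[0,0,0]],"dr":[[0.002,0.005,-0.014],[0,0,0],[0,0,0],[0,0,0]],"fingers":[60,60,60,60]}'
python3 -c "
from workcell import arm
from h import *
plan(arm.sense(),.4345,-.2585,.005,-102)"
```

```text
clock: 26.32
tool_pos: [0.436, -0.2591, 0.01]
ee_rot: [1.362, 1.098, -1.36]
ft_force: [-0.4, 0.6, 0.7]
width: 0.598
t 26.32 pos [ 0.436  -0.2591  0.01  ] w 0.598 F [-0.4  0.6  0.7] q6 -0.35
dr [-0.     0.001 -0.004] shift now [ 5.  -1.6 -0.3] shift after turn [ 5.  -1.6 -0.3]
```

```bash
python3 -m handwheel '{"xyz":[[5,-1,0],[0,0,0],[0,0,0],[0,0,0],[0,0,0],[0,0,0],[0,0,0],[-30,0,0],[-40,0,0],[-45,0,0],[0,0,0]],"dr":[[0,0,0],[0,0,0],[0,0,0],[0,0,0],[0,0,0],[0,0,0],[0,0,0],[0,0,0],[0,0,0],[0,0,0],[0,0,0]],"fingers":[60,0,0,0,0,0,0,0,0,0,0]}' 40
python3 -c "
from workcell import arm
from h import *
plan(arm.sense(),.641,-.260,.12,-90)"
```

```text
clock: 27.7
tool_pos: [0.4343, -0.2586, 0.1225]
ee_rot: [1.362, 1.1, -1.36]
ft_force: [0.1, -0.1, -0.0]
width: 0.252
t 27.7 pos [ 0.4343 -0.2586  0.1225] w 0.252 F [ 0.1 -0.1 -0. ] q6 -0.35
dr [-0.21   0.001 -0.003] shift now [  3.1 202.5 -41.7] shift after turn [  2.5 206.7   1.4]
```

```bash
python3 -m handwheel '{"xyz":[[-2,40,-8],[-2,40,-8],[-2,40,-8],[-2,40,-8],[-2,40,-8],[0,0,0],[0,0,0],[0,0,0]],"dr":[[0,0,0],[0,0,0],[0,0,0],[0,0,0],[0,0,0],[-0.14,0,0],[-0.14,0,0],[0,0,0]],"fingers":[0,0,0,0,0,0,0,0]}'
python3 - <<'E'
from workcell import arm
from h import *
import cv2
s=arm.sense();plan(s,.641,-.260,.05,-86)
d=arm.get_image('wrist');cv2.imwrite('pics/w8.png',d['image'][:,:,::-1])
E
```

```text
clock: 28.7
tool_pos: [0.6392, -0.2582, 0.1211]
ee_rot: [1.151, 1.256, -1.158]
ft_force: [0.1, -0.1, -0.6]
width: 0.249
t 28.7 pos [ 0.6392 -0.2582  0.1211] w 0.249 F [ 0.1 -0.1 -0.6] q6 -0.48
dr [ 0.007 -0.005  0.01 ] shift now [71.1  2.4  2.3] shift after turn [71.1  1.7  1.9]
```

View pics/w8.png

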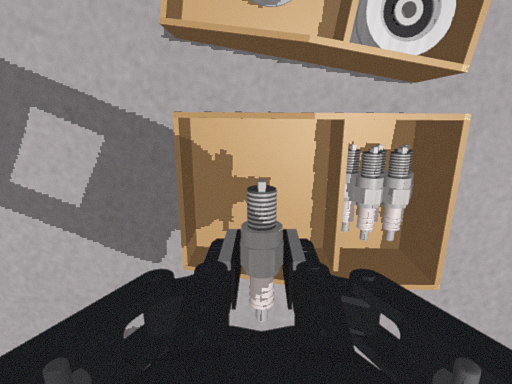

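The plug is held by its hexagon at (262,250), level, and the bin's walls are square to the view. Lower it.

```bash
python3 -m handwheel '{"xyz":[[30,2,2],[30,0,0],[25,0,0],[0,0,0]],"dr":[[0,-0.005,0.01],[0,0,0],[0,0,0],[0,0,0]],"fingers":[0,0,0,0]}'
python3 -c "
from workcell import arm
from h import *
plan(arm.sense(),.641,-.260,.010,-86)"
```

```text
clock: 29.25
tool_pos: [0.6394, -0.2599, 0.0323]
ee_rot: [1.163, 1.24, -1.164]
ft_force: [0.3, 0.1, 0.1]
width: 0.252
t 29.25 pos [ 0.6394 -0.2599  0.0323] w 0.252 F [0.3 0.1 0.1] q6 -0.47
dr [-0.007 -0.001  0.002] shift now [22.3  1.6  0.2] shift after turn [22.3  1.6  0.2]
```

```bash
python3 -m handwheel '{"xyz":[[10,0,0],[9,0,0],[2,0,0],[0,0,0]],"dr":[[0,0,0],[0,0,0],[0,0,0],[0,0,0]],"fingers":[0,0,0,0]}'
python3 -c "
from workcell import arm
from h import *
plan(arm.sense(),.641,-.260,.009,-86)"
```

```text
clock: 29.75
tool_pos: [0.6407, -0.2607, 0.0125]
ee_rot: [1.165, 1.236, -1.164]
ft_force: [0.2, -0.4, -0.7]
width: 0.249
t 29.75 pos [ 0.6407 -0.2607  0.0125] w 0.249 F [ 0.2 -0.4 -0.7] q6 -0.46
dr [-0.01   0.001 -0.001] shift now [ 3.5  0.3 -0.7] shift after turn [ 3.5  0.3 -0.6]
```

```bash
python3 -m handwheel '{"xyz":[[3,0,0],[0,0,0],[0,0,0],[0,0,0],[0,0,0],[-20,0,0],[-40,0,0],[-40,0,0],[-50,0,0],[0,0,0]],"dr":[[0,0,0],[0,0,0],[0,0,0],[0,0,0],[0,0,0],[0,0,0],[0,0,0],[0,0,0],[0,0,0],[0,0,0]],"fingers":[0,0,45,45,45,45,45,45,45,45]}'
python3 -m handwheel '{"xyz":[[0,-50,0],[0,-50,0],[0,-50,0],[0,-50,0],[0,-50,0],[0,0,0],[0,0,0]],"dr":[[0,0,0],[0,0,0],[0,0,0],[0,0,0],[0,0,0],[0,0,0],[0,0,0]],"fingers":[45,45,45,45,45,45,45]}'
python3 - <<'E'
from workcell import arm
from h import *
import cv2
d=arm.get_image('top');np.savez('top2.npz',**d)
cv2.imwrite('pics/top2.png',cv2.resize(d['image'][60:270,90:440,::-1],(800,480),interpolation=cv2.INTER_CUBIC))
W=world(d);O=world(dict(np.load('top.npz')))
for n,(u,v,h,r) in dict(old=(463,330,.022,24),mug=(212,342,.092,40)).items():
    u,v,r=int(u*.64),int(v*.64),int(r*.64)+2
    for w in (O,W):
        P=w[v-r:v+r,u-r:u+r].reshape(-1,3);print(n,P[(P[:,2]>h-.007)&(P[:,2]<h+.012)].mean(0).round(4))
E
```

```text
clock: 31.0
tool_pos: [0.6422, -0.2613, 0.1711]
ee_rot: [1.166, 1.23, -1.161]
ft_force: [-0.4, -0.4, -1.5]
width: 0.449
clock: 31.88
tool_pos: [0.3852, -0.2756, 0.1718]
ee_rot: [1.166, 1.225, -1.158]
ft_force: [0.1, -0.7, 0.7]
width: 0.451
old [ 0.44   -0.0028  0.0198]
old [ 0.4398 -0.0026  0.0199]
mug [0.426  0.4038 0.0904]
mug [0.4266 0.4043 0.09  ]
```

View pics/top2.png

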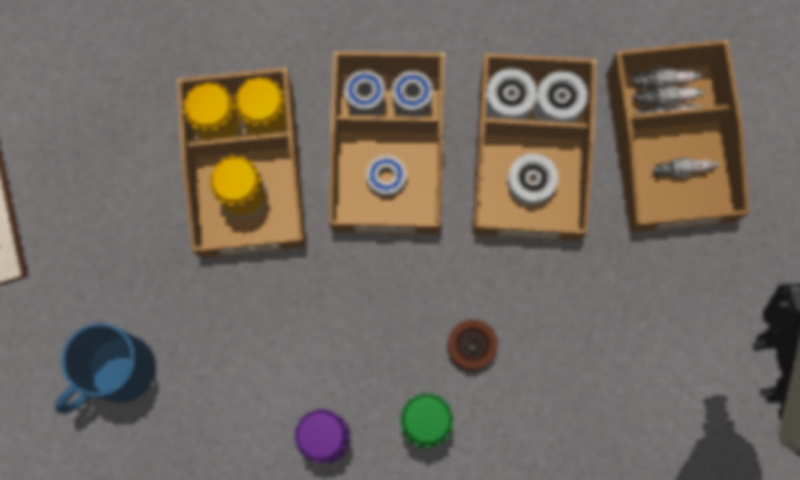

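All four parts are in their front compartments: filter (236,182), bearing (386,175), pulley (533,179), plug (685,168). The old pulley and the mug have not moved. I'll check the heights and, if they agree, hand in.

Run:
```python
from workcell import arm
from h import *
W=world(dict(np.load('top2.npz')));ok=True
for n,u,v,h,r in (('filter',236,182,.074,6),('bearing',386,175,.018,9),('pulley',533,179,.026,8),('plug',685,168,.025,7)):
    u=int(90+u*350/800);v=int(60+v*210/480);P=W[v-r:v+r,u-r:u+r].reshape(-1,3)
    Q=P[abs(P[:,2]-h)<.008]
    A=np.c_[Q[:,:2]-Q[:,:2].mean(0),np.ones(len(Q))];k=np.linalg.lstsq(A,Q[:,2],rcond=None)[0]
    print(n,len(Q),Q.mean(0).round(4),'max',P[:,2].max().round(3),'slope',k[:2].round(2)); ok&=P[:,2].max()<h+.012
print(ok,arm.sense()['clock'])
if ok: arm.sign_off(); print('handed in')
```

```text
filter 144 [0.6271 0.2582 0.0728] max 0.077 slope [-0.01  0.01]
bearing 199 [0.6452 0.0901 0.0165] max 1.119 slope [-0. -0.]
pulley 232 [ 0.6333 -0.0818  0.0231] max 1.119 slope [-0.03  0.02]
plug 75 [ 0.6414 -0.2579  0.0218] max 1.119 slope [-0.01  0.05]
False 31.925
```

The maximum of 1.119 m comes from pixels with no depth reading, which map to the camera itself. The heights and slopes themselves are right, so I'm handing in.

```bash
python3 -c "
from workcell import arm
print(arm.sign_off())"
```

```text
the job is handed in; nothing more can be done
None
```

All four new parts are in the empty front compartments of their own bins, and I handed the job in at about 32 s of the 112 s allowed. The hand-in reports no verdict.

- **Parts:** The last top-camera picture shows the filter standing upright and the pulley, bearing and plug lying flat. Their measured top heights were 73, 23, 16.5 and 22 mm, which fits resting on the bin floors. The slopes were 0.03 or less on the three round parts and about 0.05 on the plug.
- **Left alone:** The rusty pulley and the mug measured within 1 mm of where they started.
- **Robot:** The gripper was clear of everything at the end.
- **Check that failed:** My automatic pre-hand-in check came out "False". It had counted pixels with no depth reading as 1.119 m high. The heights and slopes above left those pixels out, so I judged it a fault in the check and handed in.

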